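# Load the can rack and level it under load

### The job

Push the two loose cans, one after the other, into single file between the guide rails of the bench rack, behind the can already there. Then turn the grip of the rack's levelling foot until the bubble of the spirit level lying on the rack sits between its two lines. Last, press down on the spirit level where it lies with the fingers, steadily as with a hand, and finish while still pressing, with the bubble still centred; leave everything else standing where it is.

Things in the scene. Friction and masses are not known exactly. Their poses are not given: they have to be found in the camera images.
- frame: fixed steel foot frame of the bench rack, 540 mm long, standing on the table. Origin on the table under the middle of the deck; its y axis runs along the rack, from the foot towards the end stop. Does not move
- deck: grey laminate deck of the rack, 260 mm (x) by 440 mm (y), 12 mm thick; origin on its upper face, about 75 mm above the table. Hinged along x at y = +210 mm and carried by the levelling foot at its -y end, which is too low at the start, by up to 0.024 rad of tilt. It holds still under a press on the level of up to about 20 N; harder may sink it
- lane (a point): point on the deck's upper face, midway between the two aluminium guide rails: deck x = +80, y = +120 mm. The rails run along the deck's y from y = +30 to +210 mm, 64 mm apart inside, 5 mm thick and 18 mm tall, with splayed lead-ins at y 0 to +30 mm that are about 95 mm apart at their tips; a 30 mm tall end stop closes the lane with its inner face at y = +212 mm
- can_a: loose upright steel can with a plain paper wrap, 57 mm diameter, 75 mm tall, about 0.2 kg; origin at the centre of its underside. Starts on the deck's open end in front of the lane, nearer the lane mouth
- can_b: a second can just like can_a; starts farther from the lane mouth
- can_home: a third can just like them, already in the lane near its end stop
- foot_grip (a joint): angle of the levelling foot's grip, rad. Grows as the grip turns clockwise seen from above, which raises the foot end of the deck: each rad tilts the deck by 0.0183 rad, lifts the grip by 9 mm and moves the bubble by about 12 mm towards the foot (-y) end. Stops at -1.7 and +1.3; stays where left; takes about 0.17 N m to turn. Starts 0.6 to 1.25 rad short of (anticlockwise from) level
- foot_grip_top (a point): top centre of the foot's grip: a black bar 64 mm long, 14 mm thick and 32 mm tall (from 30 to 62 mm above the deck's face) on an upright spindle at deck x = 0, y = -300 mm, beyond the deck's -y end. Its x axis lies along the bar, z along the spindle; grasp it across the 14 mm, down to 30 mm below this point
- level: loose aluminium spirit level, 28 mm wide (x), 200 mm long (y), 40 mm tall, 0.35 kg, lying along the deck's y on the side of the deck away from the lane. Origin at the centre of its underside. The middle 90 mm of its top is cut down and holds the vial; the two end blocks beside it have flat tops at z = 40 mm
- vial_mid (a point): middle of the vial, on the level's centre line between the two black lines, 34 mm above the level's underside
- bubble_mid (a point): middle of the pale bubble, 16 mm long, in the yellowish vial. It slides along the level's y axis, towards the higher end, and settles within about 1 s; it is centred when at vial_mid. The two lines are 11 mm either side of vial_mid at their inner edges, so the bubble lies between them when its middle is within 3 mm
- press_a (a point): centre of the flat top of the level's -y end block, 28 by 55 mm, 40 mm above its underside
- press_b (a point): the same on the level's +y end block
- carton: bystander: small cardboard carton, 45 x 45 x 60 mm tall, loose on the deck beside the far end of the level; origin at its underside
- tape: bystander: roll of tape, 90 mm diameter, 25 mm tall, on the table
- mug: bystander: white mug, 76 mm diameter, 90 mm tall, on the table
- stapler: bystander: black stapler, 140 x 36 x 45 mm, on the table
- parcel: bystander: cardboard parcel, 140 x 100 x 70 mm, on the table
- spray: bystander: plain white bottle, 60 mm diameter, 130 mm tall, on the table
- driver: bystander: screwdriver lying on the table
Things that resemble listed ones, but are neither listed nor needed, are in the scene too. Leave any pink look-alike of the can_b alone.

How it is judged:
On the way, in this order (a step that is already met when the one before it is completed fails the run):
1. the first of the two loose cans stands between the rails (((y of can_a in the frame of deck above 0.05 m and x of can_a in the frame of deck between 0.07 and 0.09 m) or (y of can_b in the frame of deck above 0.05 m and x of can_b in the frame of deck between 0.07 and 0.09 m))), for 0.2 s.
2. both loose cans stand in single file between the rails (y of each of can_a, can_b in the frame of deck above 0.05 m and x of can_a in the frame of deck between 0.07 and 0.09 m and x of can_b in the frame of deck between 0.07 and 0.09 m), for 0.2 s.
3. the foot has been turned until the bubble is between the lines (y of bubble_mid in the frame of level between -0.0035 and 0.0035 m and angle between deck's own z axis and vertical below 0.008 rad), for 0.3 s.
At the end, for the whole second after the job is handed in: All three cans stand upright in file, wholly between the straight rails; bubble within 4 mm of mid-vial and deck within 0.008 rad of level; the fingers press on the spirit level with more than 3 N (level on deck over 5 N), with no finger on the deck (all of step 2 and contact force between the fingers and level above 3 N and contact force between level and deck above 5 N and y of bubble_mid in the frame of level between -0.004 and 0.004 m and angle between deck's own z axis and vertical below 0.008 rad and contact force between the fingers and deck below 0.3 N and y of can_home in the frame of deck above 0.14 m and angle between each of can_a, can_b, can_home's own z axis and vertical below 0.1 rad); the arm keeps its last pose, push and grip.
It fails at once if a can is knocked over (angle between any of can_a, can_b, can_home's own z axis and vertical above 0.6 rad).
It fails at once if the spirit level is shoved about, lifted or tipped (distance of level from where it was at the start of the episode above 0.05 m or angle between level's own z axis and vertical above 0.2 rad).
It fails at once if a bystander is disturbed (distance of carton from where it was at the start of the episode above 0.04 m or distance of any of tape, mug, stapler, parcel, spray, driver from where it was at the start of the episode above 0.03 m).
It also fails if it takes over 72 s, if anything falls off the work surface, if the arm or the gripper's body presses on something with over 40 N, if the wrist force passes 120 N, or if a joint passes its speed limit or range.

### The arm

A 7-joint arm with a two-finger parallel gripper is mounted at the origin on the work surface. World frame = base frame: x ahead of the robot, y to its left, z up, the work surface at z = 0. Lengths are in m, angles in rad, forces in N, time in s.
With the tool pointing down it reaches from about 0.35 to 0.9 m from the base axis. Payload 8.1 kg.
Tool frame: the origin (TCP) lies midway between the tips of the shut fingers; the grasp point (between the pads) lies 19 mm behind it; x points along the fingers, z is the direction in which the jaws open and shut, and the axes are right-handed (so a half turn about x gives the same grasp; the last joint's range is limited). The gripper opens to 92 mm and grips with 3 to 60 N. Pads are 19 mm wide; open, the fingers measure 130 mm over their backs; the gripper's body (75 mm by 190 mm) begins 47 mm behind the grasp point.
Start: joints at [1.04, 0.434, 0.025, 1.573, -0.012, 1.134, -0.075], TCP at [0.259, -0.569, 0.227] pointing down, gripper open.
Joint ranges: [-2.62, 2.62], [-0.44, 2.09], [-1.27, 1.32], [0.08, 2.57], [-1.32, 4.46], [0.12, 2], [-2.74, 2.74]. Speed limits (rad/s): [2.22, 2.22, 3.01, 3.01, 3.14, 3.14, 3.14].

### API

Orientations are given as [roll, pitch, yaw] about the fixed x, y, z axes, in that order (R = Rz(yaw) Ry(pitch) Rx(roll)).
In Python, from cell import r gives the robot as it stands. Calls block until the motion is done:
- r.movep(position, orientation): joint-space move of the TCP to a pose.
- r.line_to(position, rate=0.15, frame=None, contact_N=None): straight line of the TCP; frame=None keeps the orientation; rate is the mean speed in m/s. With contact_N (N) it stops when the force on the tool has changed by that much, and returns True; else False.
- r.move_j(angles): joint-space move.
- r.set_gripper(opening, squeeze=None): opening from 0.0 (shut) to 1.0 (fully open); squeeze is the grip in N (None keeps the last); returns when the fingers have stopped.
- r.pause(seconds).
- r.solve_ik(position, orientation): joint angles nearest the present ones, or None.
- r.state(): the state.
- r.snapshot(name): name is "scene" or "top"; returns a dict with "img" (480x640x3 uint8, blue, green, red), "mtx" (3x3 intrinsics, pixels), "k1" (the pictures are not rectified: a ray, as slopes to the right and down, at radius r is drawn at 1 + k1 r^2 times it, then the intrinsics apply), "rvec" (rotation vector, rad) and "tvec" (3), from world to camera coordinates, as OpenCV has them. Camera axes: x right, y down, z forward; pixel columns grow to the right and rows downward; lengths in m; the calibration is good to about 2 mm. A picture is of the moment at which its call begins. There is no depth.
A pose or a line that the arm cannot do raises r.MotionError and nothing moves.
- r.hand_in(): hands the job in, once; it reports no verdict.
The state is a dict: "time_s": time; "joint_positions": joint angles; "dq": joint speeds; "joint_torque": joint torques, N m; "eef_pos": TCP position; "tool_rot": TCP orientation; "contact_force": force on the tool from outside, world axes, zero at the start; "moment": the same for the moment, N m; "width": opening from 0.0 (shut) to 1.0 (fully open).
Only numpy, scipy, OpenCV 4.12 (cv2) and the standard library are available. Lean on these libraries where they do the work, as an engineer would, in place of code of your own. Each camera call takes 0.05 s, during which the arm holds its last target.

## Working session

There is one attempt and no reset: what is moved stays moved. The work goes in short steps, each a Python script; the robot and the scene stay as the last script left them, time stands still between calls to the robot, and variables do not carry over. Pictures are saved under pics/ and viewed, and the job is handed in when it is done.

```bash
mkdir -p pics; ls; python3 - <<'E'
from cell import r
import cv2
for n in ("scene","top"):
    s=r.snapshot(n); cv2.imwrite(f"pics/{n}0.png",s["img"]); print(n,s["mtx"],s["k1"],s["rvec"],s["tvec"])
print(r.state())
E
```

```text
pics
scene [[616.63420123   0.         329.47775151]
 [  0.         616.63420123 251.74123407]
 [  0.           0.           1.        ]] -0.2128077425343614 [ 2.18837562  0.79664387 -0.37902744] [-0.36406662 -0.13377711  1.74198033]
top [[532.70523751   0.         312.99566587]
 [  0.         532.70523751 236.21426366]
 [  0.           0.           1.        ]] -0.1630249574771165 [ 2.16329222 -2.12629975  0.15232323] [-0.00894367  0.47400887  1.57759032]
{'time_s': 0.1, 'joint_positions': array([ 1.04040263,  0.43513516,  0.02500138,  1.57401573, -0.01159445,
        1.13397139, -0.07511241]), 'dq': array([ 0.00126205, -0.00171736,  0.0014092 , -0.0026609 ,  0.00014116,
        0.00047489,  0.00029029]), 'joint_torque': array([ 3.95060575e-03, -6.69126749e+01,  9.88604464e-01, -3.15143108e+01,
       -6.04178058e-02,  3.75467318e-02,  5.25903170e-05]), 'eef_pos': array([ 0.25903777, -0.56829414,  0.22603131]), 'tool_rot': array([-3.03822699,  1.56941163,  2.10185092]), 'contact_force': array([ 0.64363566, -1.13479053,  0.00790097]), 'moment': array([-0.01105854, -0.04560563,  0.0099342 ]), 'width': 1.0000554146771667}
```

View pics/scene0.png

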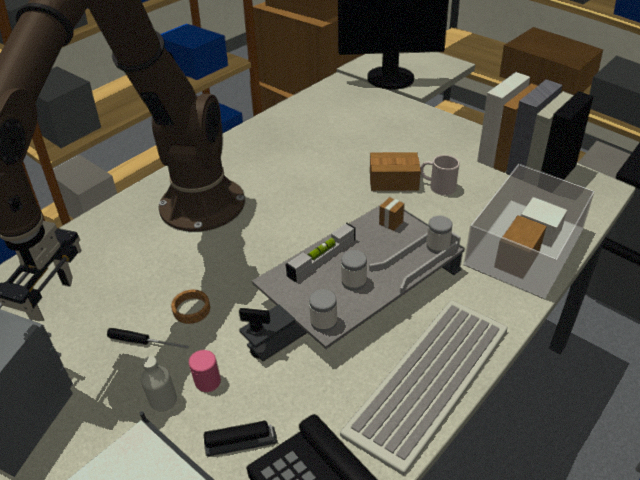

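View pics/top0.png

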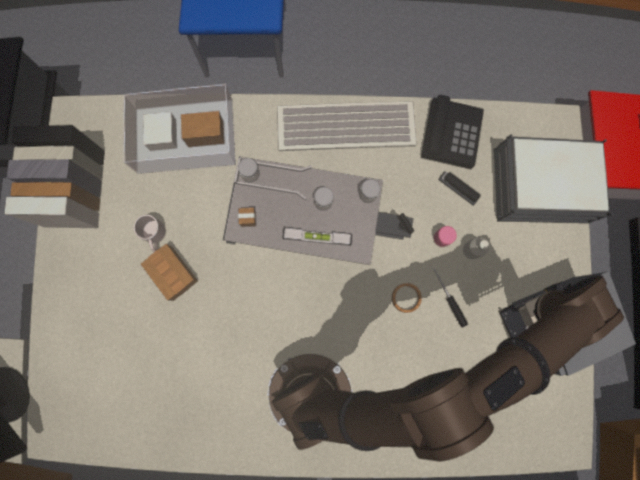

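The top view shows the rack at (225-385, 160-265). can_home is at (248,168), can_a at (323,197), can_b at (370,188), the foot grip at (403,224) and the level at (317,237). The pink look-alike at (446,235) is to be left alone. I'll zoom in next.

```bash
cat > h.py <<'E'
import numpy as np, cv2
from scipy.optimize import least_squares
from scipy.spatial.transform import Rotation as Ro
def cam(s):
    return s["mtx"],np.array([s["k1"],0,0,0.]),np.array(s["rvec"],float),np.array(s["tvec"],float)
def proj(s,P):
    K,d,rv,tv=cam(s); return cv2.projectPoints(np.atleast_2d(np.array(P,float)),rv,tv,K,d)[0][:,0]
def ray(s,uv):
    K,d,rv,tv=cam(s); n=cv2.undistortPoints(np.array(uv,float).reshape(-1,1,2),K,d)[:,0]
    R=cv2.Rodrigues(rv)[0]; c=-R.T@tv; D=np.c_[n,np.ones(len(n))]@R; return c,D
def onz(s,uv,z):
    c,D=ray(s,uv); t=(z-c[2])/D[:,2]; return c+D*t[:,None]
def crop(s,x,y,w,h,f,name):
    cv2.imwrite(name,cv2.resize(s["img"][y:y+h,x:x+w],None,fx=f,fy=f,interpolation=cv2.INTER_CUBIC))
E
python3 - <<'E'
from cell import r
from h import *
import pickle
S={n:r.snapshot(n) for n in("scene","top")}
pickle.dump(S,open("s0.pkl","wb"))
crop(S["top"],220,150,200,125,4,"pics/t1.png")
crop(S["scene"],230,180,240,180,3.3,"pics/c1.png")
E
```

```text
(no output)
```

View pics/t1.png

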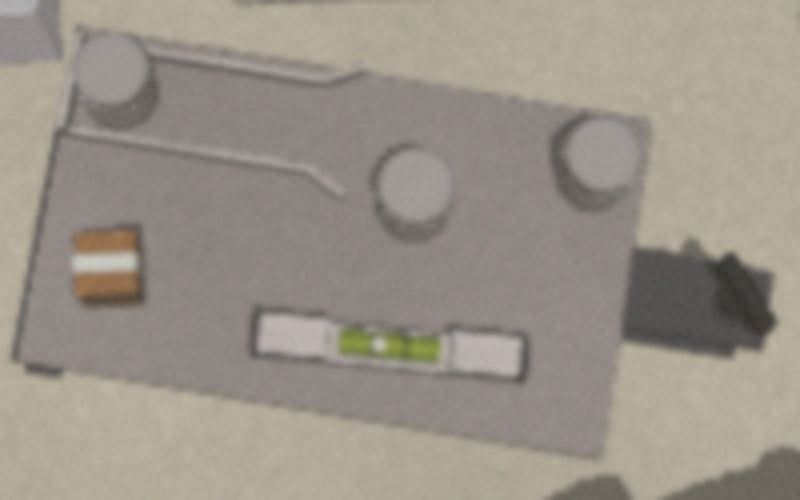

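View pics/c1.png

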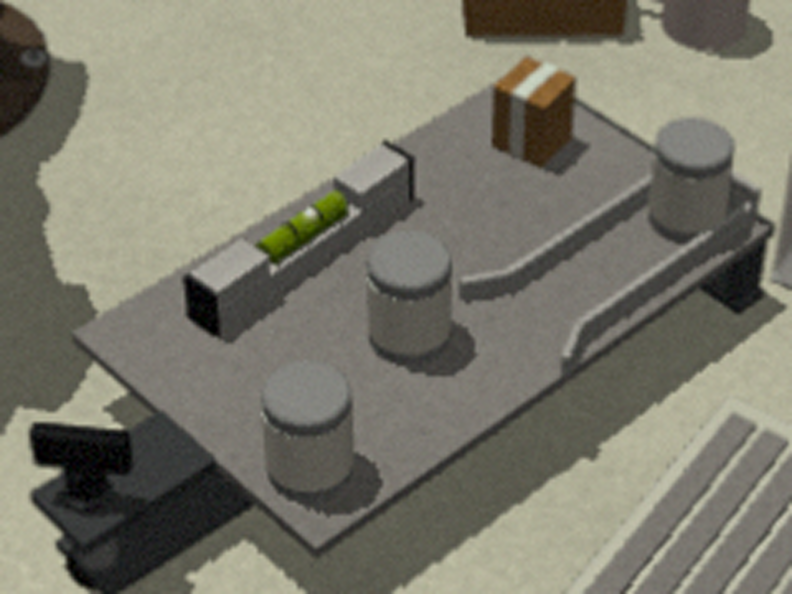

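```bash
cat > fit.py <<'E'
from h import *
import pickle
S=pickle.load(open("s0.pkl","rb"))
T=lambda p:((np.array(p,float)+.5)/4-.5)+[220,150]
C=lambda p:((np.array(p,float)+.5)/3.3-.5)+[230,180]
tp=T([(650,118),(601,458),(14,358)]); t3=np.array([(.13,-.22,0),(-.13,-.22,0),(-.13,.22,0)])
cp=C([(75,335),(318,550),(770,228),(495,85)]); c3=np.array([(-.13,-.22,0),(.13,-.22,0),(.13,.22,0),(-.13,.22,0)])
def D(p):
    x,y,z,yaw,t=p; R=Ro.from_euler("zx",[yaw,0]).as_matrix() if 0 else (Ro.from_euler("z",yaw)*Ro.from_euler("x",t)).as_matrix()
    h=np.array([0,.21,0]); o=np.array([x,y,z]); Rz=Ro.from_euler("z",yaw).as_matrix()
    return R, o+Rz@h-R@h   # x,y,z = origin when level
def f(p):
    R,o=D(p)
    return np.r_[(proj(S["top"],t3@R.T+o)-tp).ravel(),(proj(S["scene"],c3@R.T+o)-cp).ravel(),(p[4]-.017)/.01,(p[2]-.075)/.002]
q=least_squares(f,[.5,0,.075,-.1,.015])
if __name__=="__main__":
    print(q.x,np.round(q.fun,2))
    R,o=D(q.x); w2d=lambda P:(np.array(P)-o)@R
    # can tops: centre pixel
    for n,t,c in [("home",(112,68),(693,148)),("a",(415,185),(410,262)),("b",(602,154),(308,396))]:
        for s,uv in((S["top"],T([t])),(S["scene"],C([c]))):
            cc,dd=ray(s,uv); zz=(o-cc)@R[:,2]+.075; P=cc+dd[0]*(zz/(dd[0]@R[:,2])); print(n,P.round(4),w2d(P).round(4))
    for n,t in [("lvl+",(255,335)),("lvl-",(525,356)),("lc1",(258,313)),("lc2",(253,355)),("lc3",(528,333)),("lc4",(522,380))]:
        cc,dd=ray(S["top"],T([t])); zz=(o-cc)@R[:,2]+.040; P=cc+dd[0]*(zz/(dd[0]@R[:,2])); print(n,P.round(4),w2d(P).round(4))
    for n,t,h in [("grip1",(725,260),.062),("grip2",(760,325),.062),("gc",(743,294),.062),("bub",(378,344),.034),("cart",(106,257),.060)]:
        cc,dd=ray(S["top"],T([t])); zz=(o-cc)@R[:,2]+h; P=cc+dd[0]*(zz/(dd[0]@R[:,2])); print(n,P.round(4),w2d(P).round(4))
    # overlay
    A=[]
    for s,nm,(x,y,w,h,k) in((S["top"],"to",(220,150,200,125,4)),(S["scene"],"co",(230,180,240,180,3.3))):
        im=cv2.resize(s["img"][y:y+h,x:x+w],None,fx=k,fy=k,interpolation=cv2.INTER_CUBIC)
        def pl(P,col,cl=False):
            u=((proj(s,np.array(P)@R.T+o)-[x,y]+.5)*k-.5); cv2.polylines(im,[np.int32(u.round())],cl,col,1)
        pl([(.13,-.22,0),(-.13,-.22,0),(-.13,.22,0),(.13,.22,0)],(0,0,255),1)
        for e in(-1,1): pl([(.08+e*.0475,0,.018),(.08+e*.032,.03,.018),(.08+e*.032,.21,.018)],(255,0,0))
        pl([(0,-.3,.0),(0,-.3,.062)],(0,255,255))
        cv2.imwrite(f"pics/{nm}.png",im)
E
python3 fit.py
```

```text
[ 0.54820852  0.02741962  0.07157863 -0.13198775  0.00685493] [ 0.34 -0.36  1.26 -0.48  0.9   2.38 -1.78  0.74  0.19  0.56 -0.97  0.2
  5.27 -4.17 -1.01 -1.71]
home [0.6574 0.1908 0.1463] [0.0867 0.1768 0.075 ]
home [0.6571 0.1902 0.1463] [0.0865 0.1763 0.075 ]
a [ 0.5747 -0.0288  0.1448] [ 0.0337 -0.0517  0.075 ]
a [ 0.5759 -0.0285  0.1448] [ 0.0349 -0.0513  0.075 ]
b [ 0.6001 -0.1624  0.1439] [ 0.0764 -0.1809  0.075 ]
b [ 0.6036 -0.1636  0.1439] [ 0.08   -0.1816  0.075 ]
lvl+ [0.4698 0.0845 0.1105] [-0.0852  0.0466  0.04  ]
lvl- [ 0.458  -0.1104  0.1091] [-0.0712 -0.1483  0.04  ]
lc1 [0.4859 0.0828 0.1105] [-0.069   0.0469  0.04  ]
lc2 [0.4552 0.0856 0.1105] [-0.0998  0.0457  0.04  ]
lc3 [ 0.4749 -0.1125  0.1091] [-0.0543 -0.1481  0.04  ]
lc4 [ 0.4406 -0.1084  0.1091] [-0.0888 -0.1486  0.04  ]
grip1 [ 0.5271 -0.2526  0.1302] [ 0.016 -0.28   0.062]
grip2 [ 0.4803 -0.2776  0.13  ] [-0.0271 -0.3108  0.062 ]
gc [ 0.5026 -0.2654  0.1301] [-0.0067 -0.2959  0.062 ]
bub [ 0.4657 -0.0043  0.1038] [-0.0776 -0.0421  0.034 ]
cart [0.5214 0.1917 0.1312] [-0.0482  0.1598  0.06  ]
```

```bash
sed -i 's/,(495,85)\])/])/; s/(.13,.22,0),(-.13,.22,0)\])$/(.13,.22,0)])/' fit.py; python3 fit.py
```

```text
[ 0.55016772  0.02931439  0.07491585 -0.14510899  0.01619218] [ 0.1   0.05 -0.13 -0.25 -0.29  0.51 -0.7  -0.13 -0.01  0.31  0.78 -0.03
 -0.08 -0.04]
home [0.6565 0.1904 0.1494] [0.0819 0.176  0.075 ]
home [0.6589 0.187  0.1493] [0.0848 0.1729 0.075 ]
a [ 0.5745 -0.0288  0.1457] [ 0.0325 -0.0528  0.075 ]
a [ 0.5765 -0.0293  0.1456] [ 0.0346 -0.053   0.075 ]
b [ 0.6002 -0.1625  0.1436] [ 0.0772 -0.1814  0.075 ]
b [ 0.6034 -0.1634  0.1436] [ 0.0805 -0.1818  0.075 ]
lvl+ [0.4696 0.0844 0.1122] [-0.0877  0.0435  0.04  ]
lvl- [ 0.458  -0.1105  0.1091] [-0.0709 -0.151   0.04  ]
lc1 [0.4856 0.0826 0.1122] [-0.0716  0.0441  0.04  ]
lc2 [0.455  0.0855 0.1122] [-0.1023  0.0424  0.04  ]
lc3 [ 0.4749 -0.1125  0.1091] [-0.054  -0.1506  0.04  ]
lc4 [ 0.4406 -0.1084  0.1091] [-0.0885 -0.1515  0.04  ]
grip1 [ 0.5274 -0.2528  0.1289] [ 0.0182 -0.2815  0.062 ]
grip2 [ 0.4806 -0.2778  0.1284] [-0.0244 -0.3131  0.062 ]
gc [ 0.5029 -0.2657  0.1287] [-0.0042 -0.2978  0.062 ]
bub [ 0.4656 -0.0043  0.1048] [-0.0788 -0.045   0.034 ]
cart [0.5209 0.1914 0.1341] [-0.0524  0.1571  0.06  ]
```

View pics/to.png

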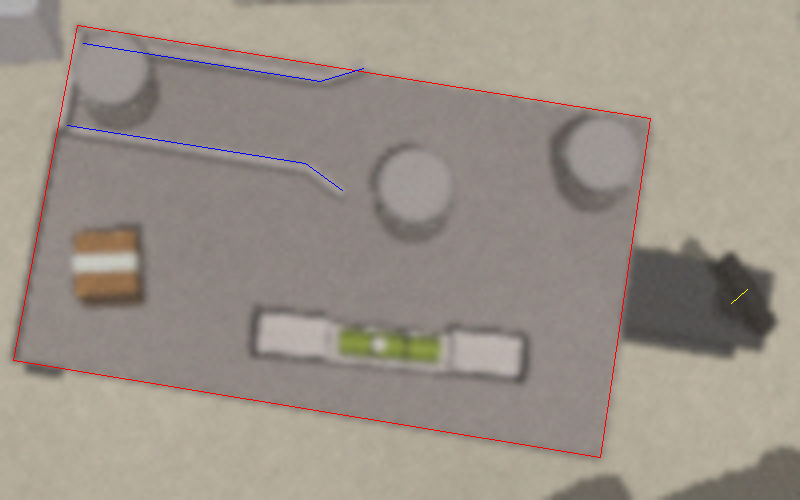

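View pics/co.png

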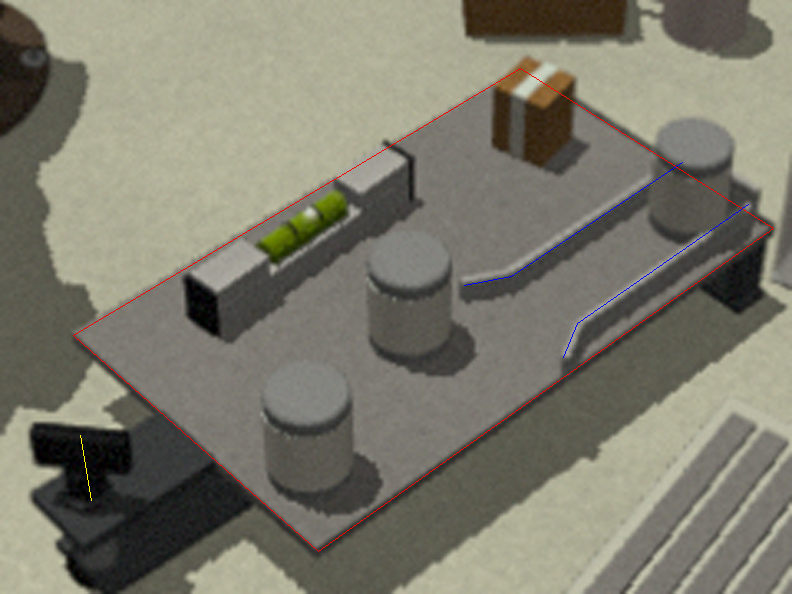

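Checks: the deck fit residuals are under 1 px, the height is 75 mm and the tilt 0.016. The rails and grip overlay well. The three grey cans sit at deck positions home (83,175), a (33,-53) and b (79,-181). The pink can at (446,235) is off the rack and ignored. I'll start with a V-shaped push (fingers partly open) on can_a.

```bash
cat >> h.py <<'E'
E
cat > m.py <<'E'
from fit import *
from cell import r
YAW=q.x[3]; R,o=D(q.x)
def W(x,y,z): return R@np.array([x,y,z])+o
def ori(a):  # a: world angle of jaw axis
    return [0,np.pi/2,a]
def best(pos,a):
    out=[]
    for k in(-1,0,1):
        j=r.solve_ik(list(pos),ori(a+k*np.pi))
        if j is not None: out.append((abs(j[6]),a+k*np.pi,j))
    out.sort(key=lambda t:t[0]); return out
E
python3 - <<'E'
from m import *
can=np.array([.0335,-.053]); d=np.array([.08,.010])-can; d/=np.linalg.norm(d)
a=YAW+np.arctan2(-d[0],d[1]) # jaw axis perpendicular to d: (d1,-d0)
st=can-d*.052
p=W(*st,.11); print(p,st)
for t in best(p,a): print(t[1],np.round(t[2],2))
for t in best(W(.08,-.05,.03),YAW): print(t[1],np.round(t[2],2))
for t in best(W(.0,-.3,.04),YAW+.64+np.pi/2): print("grip",t[1],np.round(t[2],2))
print(r.state()["joint_positions"].round(2))
E
```

```text
[ 0.53879453 -0.06662834  0.17996566] [ 0.00261968 -0.09483785]
-0.7809474148967316 [ 0.32  0.38 -0.38  1.81  0.17  0.98 -0.92]
2.3606452386930616 [ 0.76  0.57 -1.06  1.78  0.55  1.13  1.87]
-3.9225400684865246 [ 0.76  0.57 -1.06  1.78  0.55  1.13  1.87]
-0.14510899137298652 [ 0.31  0.61 -0.51  1.68  0.36  0.94 -0.49]
2.9964836622168067 [ 0.61  0.81 -1.07  1.66  0.77  1.15  2.33]
-3.2867016449627795 [ 0.61  0.81 -1.07  1.66  0.77  1.15  2.33]
grip -1.0759053181678828 [ 0.46  0.48 -0.1   1.83  0.06  0.83 -0.74]
grip 5.207279989011703 [ 0.46  0.48 -0.1   1.83  0.06  0.83 -0.74]
grip 2.0656873354219103 [ 1.08  0.73 -1.07  1.78  0.72  1.08  1.82]
[ 1.04  0.43  0.02  1.57 -0.01  1.13 -0.08]
```

```bash
python3 - <<'E'
from m import *
can=np.array([.0335,-.053]); d=np.array([.08,.010])-can; d/=np.linalg.norm(d)
a=YAW+np.arctan2(-d[0],d[1])
st=can-d*.052
r.set_gripper(30/92.)
r.line_to(list(W(*st,.13)),rate=.35,frame=ori(a))
r.line_to(list(W(*st,.026)),rate=.15)
print(r.state()["eef_pos"].round(4),W(*st,.026).round(4),r.state()["contact_force"].round(2),r.state()["time_s"])
for n in("scene","top"):
    s=r.snapshot(n)
    crop(s,*( (230,180,240,180,3.3) if n=="scene" else (220,150,200,125,4)),f"pics/p1{n}.png")
E
```

```text
[ 0.5395 -0.0655  0.0967] [ 0.539  -0.0653  0.096 ] [-0.24  0.35 -0.34] 3.925
```

View pics/p1scene.png

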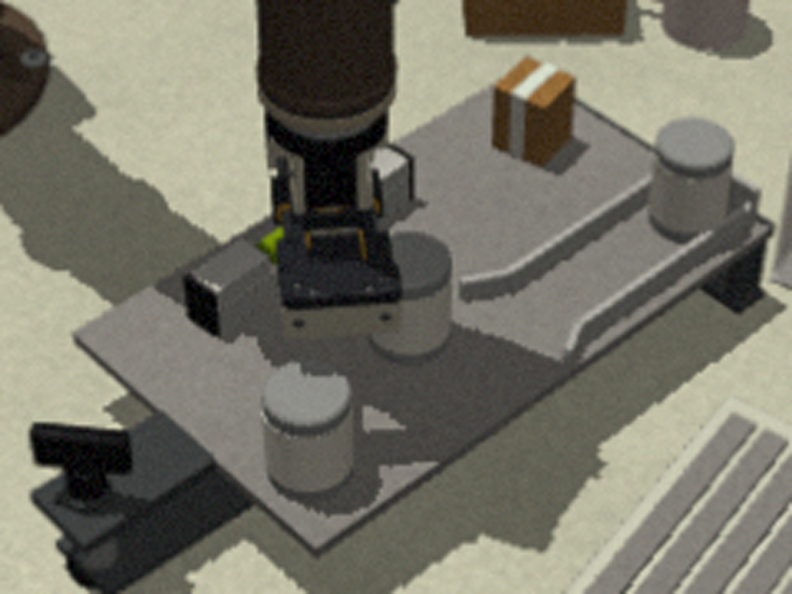

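View pics/p1top.png

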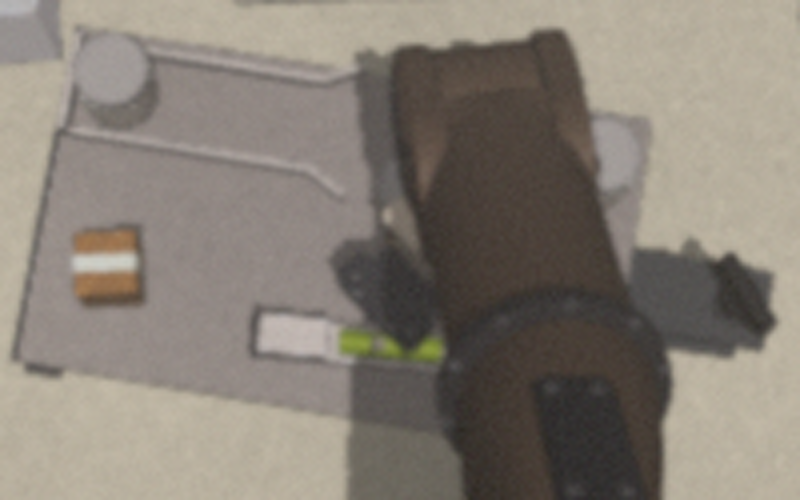

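```bash
python3 - <<'E'
from m import *
s=r.snapshot("scene"); p=r.state()["eef_pos"]
u=proj(s,[p,p+[0,0,.019],p+[0,0,.066],p*[1,1,0]+[0,0,o[2]]]); print(u)
im=s["img"].copy()
for a in u: cv2.circle(im,tuple(np.int32(a.round())),0,(0,0,255),-1)
cv2.imwrite("pics/z1.png",cv2.resize(im[190:300,280:400],None,fx=6,fy=5.4,interpolation=cv2.INTER_CUBIC))
E
```

```text
[[330.67283642 276.52252748]
 [330.54018085 270.33828195]
 [330.20088363 254.52668015]
 [330.847016   284.6445939 ]]
```

View pics/z1.png

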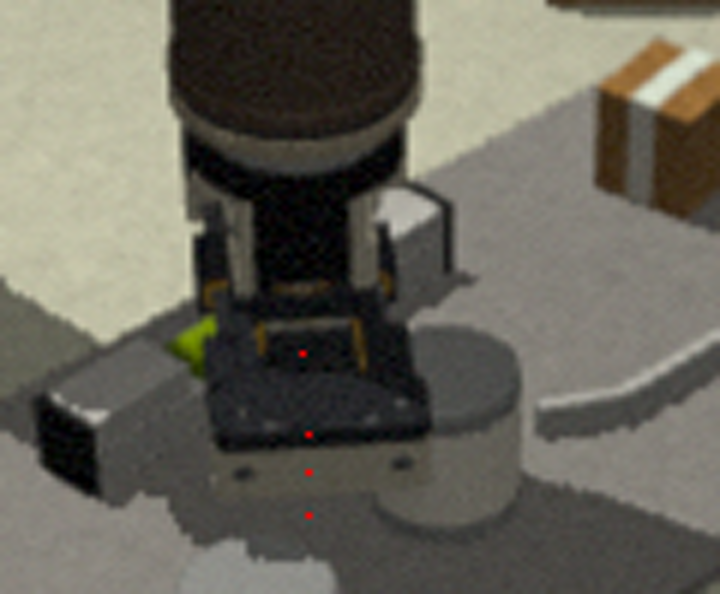

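```bash
python3 - <<'E'
from m import *
s=r.snapshot("scene"); p=r.state()["eef_pos"]
c,_=ray(s,[[320,240]]); print("cam",c, r.state()["width"], r.state()["tool_rot"])
Rt=Ro.from_euler("xyz",r.state()["tool_rot"]).as_matrix(); print(Rt.round(2))
z=Rt[:,2]; y=Rt[:,1]
for n,d in(("z",z),("y",y)): print(n,proj(s,[p-d*.034,p+d*.034]).round(1))
# joint-only clues: render finger boxes
im=s["img"].copy()[190:300,280:400]; im=cv2.resize(im,None,fx=6,fy=5.4,interpolation=cv2.INTER_CUBIC)
for sg in(-1,1):
    for h in(0,.04):
        P=[p+z*sg*a+y*b+np.array([0,0,h]) for a,b in((.015,-.0095),(.034,-.0095),(.034,.0095),(.015,.0095))]
        u=(proj(s,P)-[280,190]+.5)*[6,5.4]; cv2.polylines(im,[np.int32(u)],True,(0,255,255),1)
cv2.imwrite("pics/z2.png",im)
E
```

```text
cam [ 1.19168636 -0.80986225  1.05306364] 0.32216913686173004 [ 0.67878723  1.56907976 -0.10228604]
[[ 0.    0.7   0.71]
 [-0.    0.71 -0.7 ]
 [-1.    0.    0.  ]]
z [[329.4 266.2]
 [332.  287.2]]
y [[315.4 277.6]
 [345.8 275.4]]
```

View pics/z2.png

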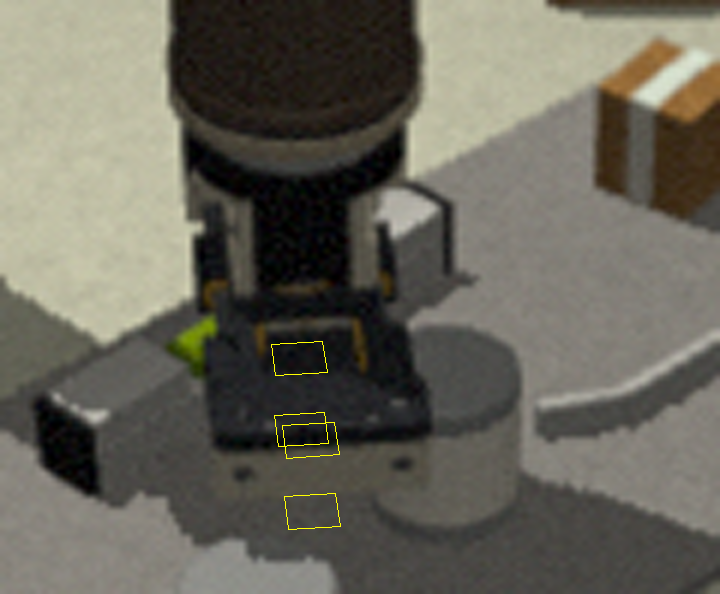

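The scene camera looks along the jaw axis here, so the 75 mm end of the gripper body hides the fingers. That agrees with the stated sizes. can_a is untouched, so I'll push it.

```bash
python3 - <<'E'
from m import *
can=np.array([.0335,-.053]); g=np.array([.08,.010]); d=g-can; d/=np.linalg.norm(d)
e=g-d*.0337
print(r.line_to(list(W(*e,.026)),rate=.06,contact_N=15))
print(r.state()["eef_pos"].round(4),W(*e,.026).round(4),r.state()["contact_force"].round(2),r.state()["time_s"])
e2=e-d*.025
r.line_to(list(W(*e2,.026)),rate=.1)
r.line_to(list(W(.08,-.047,.026)),rate=.1,frame=ori(YAW))
for n in("scene","top"):
    s=r.snapshot(n)
    crop(s,*( (230,180,240,180,3.3) if n=="scene" else (220,150,200,125,4)),f"pics/p2{n}.png")
print(r.state()["contact_force"].round(2),r.state()["time_s"])
E
```

```text
False
[0.6069 0.0032 0.0972] [0.607  0.0033 0.0972] [-0.47 -0.49 -0.16] 5.8833
[0.39 0.21 0.49] 7.1667
```

View pics/p2scene.png

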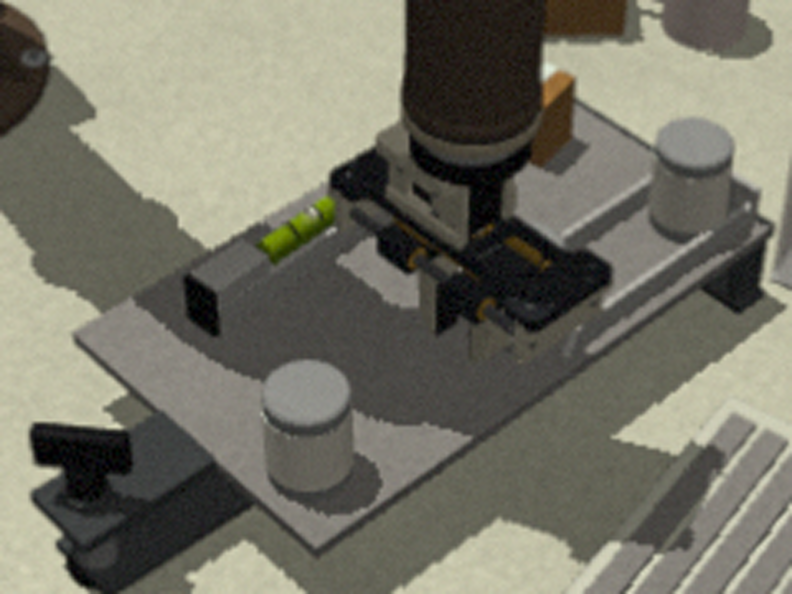

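View pics/p2top.png

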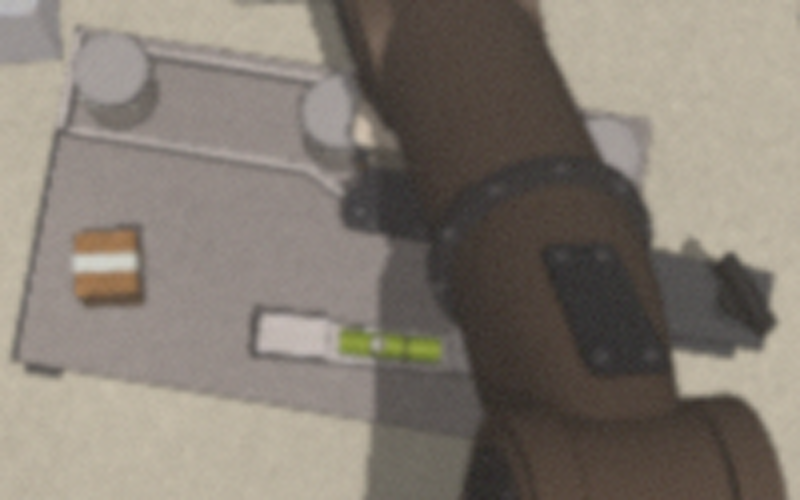

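can_a stands in the lane mouth at top-crop (335,112), centred between the lead-ins. Next I'll push it straight in, then go back for can_b.

```bash
python3 - <<'E'
from m import *
print(r.line_to(list(W(.08,.084,.026)),rate=.06,contact_N=15))
print(((r.state()["eef_pos"]-o)@R).round(4),r.state()["contact_force"].round(2))
r.line_to(list(W(.08,.055,.026)),rate=.1)
r.line_to(list(W(.08,.03,.115)),rate=.2)
r.line_to(list(W(.079,-.24,.115)),rate=.25)
for n in("scene","top"):
    s=r.snapshot(n)
    crop(s,*( (230,180,240,180,3.3) if n=="scene" else (220,150,200,125,4)),f"pics/p3{n}.png")
print(r.state()["contact_force"].round(2),r.state()["time_s"])
E
```

```text
False
[0.08   0.0838 0.026 ] [-0.44 -0.47  0.08]
[-0.27  0.62  0.09] 11.8833
```

View pics/p3scene.png

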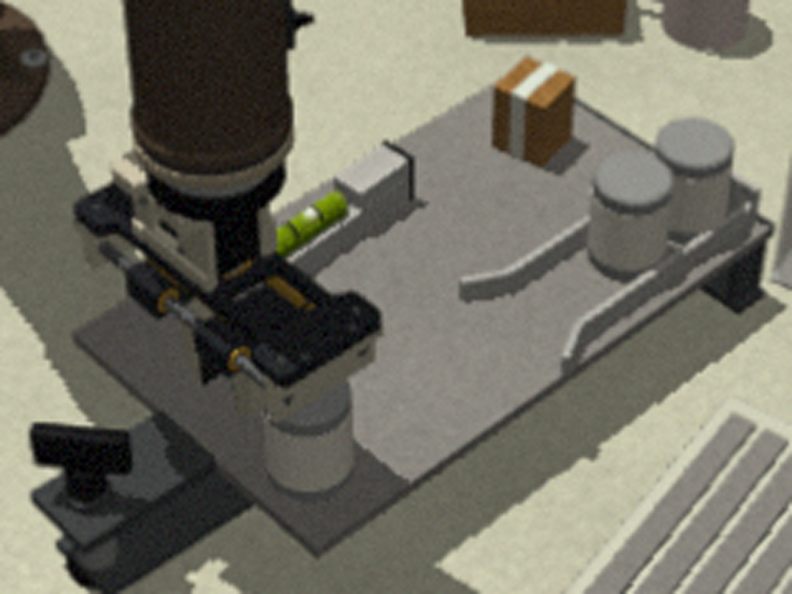

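View pics/p3top.png

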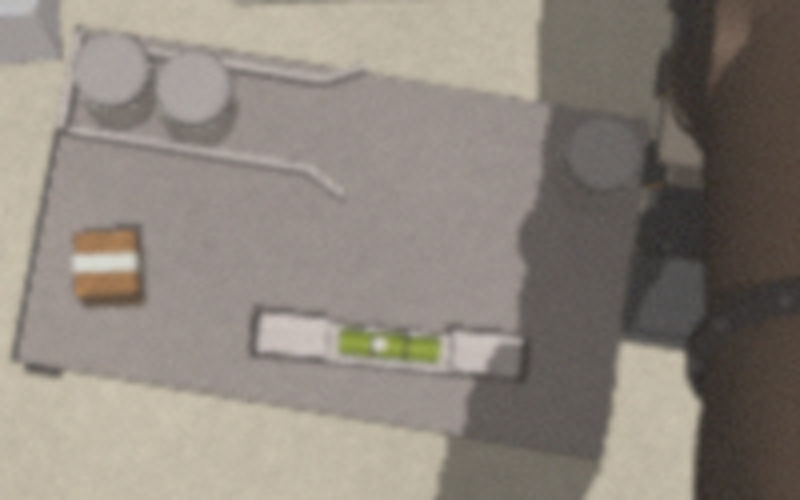

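can_a is in the lane at top-crop (195,90), about 4 mm behind can_home. The gripper is behind can_b at (605,155). Next I'll push can_b.

```bash
python3 - <<'E'
from m import *
r.line_to(list(W(.079,-.24,.026)),rate=.15,contact_N=8)
print(((r.state()["eef_pos"]-o)@R).round(4),r.state()["contact_force"].round(2))
r.line_to(list(W(.080,-.02,.026)),rate=.07,contact_N=15)
r.line_to(list(W(.080,.034,.026)),rate=.06,contact_N=15)
print(((r.state()["eef_pos"]-o)@R).round(4),r.state()["contact_force"].round(2))
r.line_to(list(W(.08,.005,.026)),rate=.1)
r.line_to(list(W(.08,-.03,.115)),rate=.2)
r.line_to(list(W(.0,-.3,.13)),rate=.25)
for n in("scene","top"):
    s=r.snapshot(n)
    crop(s,*( (230,180,240,180,3.3) if n=="scene" else (220,150,200,125,4)),f"pics/p4{n}.png")
print(r.state()["contact_force"].round(2),r.state()["time_s"])
E
```

```text
[ 0.0797 -0.2397  0.0268] [-0.04 -0.65  0.8 ]
[0.08   0.0339 0.026 ] [-1.18 -0.01 -0.28]
[-0.05 -0.01  0.13] 19.4083
```

View pics/p4scene.png

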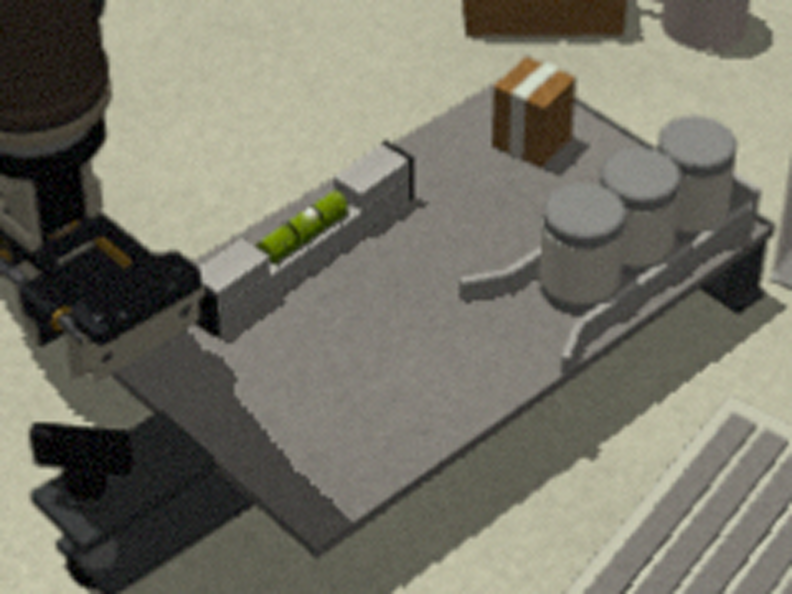

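View pics/p4top.png

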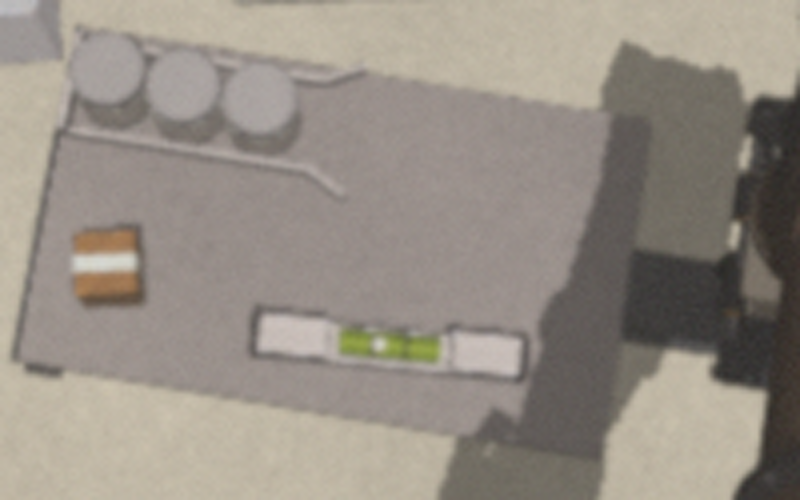

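```bash
python3 - <<'E'
from m import *
for t in [(108,67),(184,86),(260,98)]:
    cc,dd=ray(S["top"],T([t])); zz=(o-cc)@R[:,2]+.075; P=cc+dd[0]*(zz/(dd[0]@R[:,2])); print(((P-o)@R).round(4))
# bubble vs level ends (pixels in crop)
bar=np.array([.0468,.025]); a0=np.arctan2(bar[1],bar[0]); print("bar",a0)
for turn in(0,-.4,-.8,-1.0):
    for t in best(W(0,-.3,.035+.009*-turn),a0-np.pi/2+turn): print(turn,round(t[1],2),np.round(t[2],2))
crop(r.snapshot("scene"),230,290,100,75,8,"pics/g.png")
E
```

```text
[0.0822 0.179  0.075 ]
[0.0771 0.1224 0.075 ]
[0.0773 0.067  0.075 ]
bar 0.49062251462568496
0 -1.08 [ 0.51  0.49 -0.16  1.83  0.1   0.82 -0.78]
0 -4.22 [ 0.96  0.63 -0.84  1.79  0.56  0.97  1.95]
0 2.06 [ 0.96  0.63 -0.84  1.79  0.56  0.97  1.95]
-0.4 -1.48 [ 0.44  0.48 -0.07  1.84  0.04  0.83 -1.13]
-0.4 1.66 [ 0.91  0.6  -0.74  1.79  0.49  0.94  1.61]
-0.4 -4.62 [ 0.91  0.6  -0.74  1.79  0.49  0.94  1.61]
-0.8 -5.02 [ 0.85  0.57 -0.66  1.8   0.42  0.92  1.27]
-0.8 1.26 [ 0.85  0.57 -0.66  1.8   0.42  0.92  1.27]
-0.8 -1.88 [ 0.38  0.48  0.02  1.84 -0.01  0.83 -1.48]
-1.0 -5.22 [ 0.82  0.55 -0.61  1.8   0.39  0.92  1.1 ]
-1.0 1.06 [ 0.82  0.55 -0.61  1.8   0.39  0.92  1.1 ]
-1.0 -2.08 [ 0.35  0.47  0.06  1.84 -0.04  0.83 -1.65]
```

View pics/g.png

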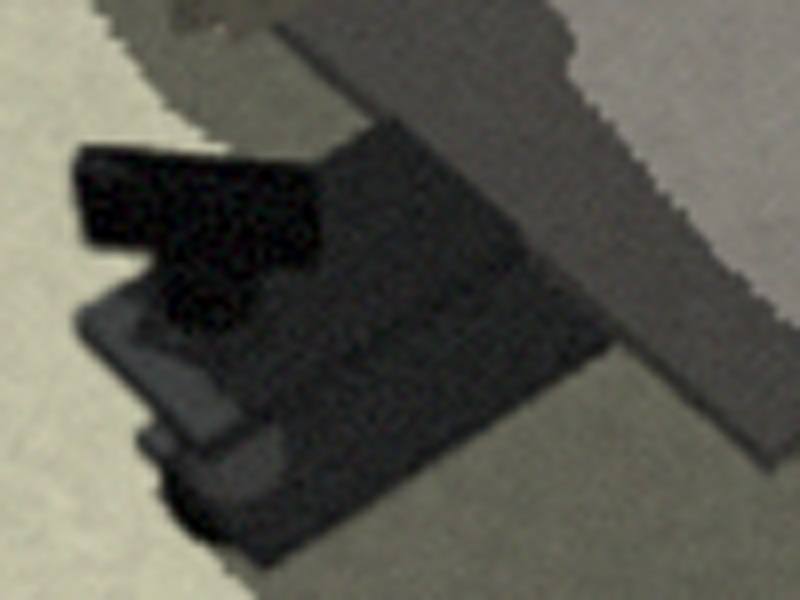

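```bash
cat > bar.py <<'E'
from m import *
def bar(s,name,a,top,x,y,w,h,k,c=None):
    im=cv2.resize(s["img"][y:y+h,x:x+w],None,fx=k,fy=k,interpolation=cv2.INTER_CUBIC)
    im=cv2.convertScaleAbs(im,alpha=1.8,beta=20)
    c=W(0,-.3,top) if c is None else c; u=np.array([np.cos(a),np.sin(a),0]); v=np.array([-u[1],u[0],0])
    for dz in(0,-.032):
        P=[c+u*i*.032+v*j*.007+[0,0,dz] for i,j in((1,1),(1,-1),(-1,-1),(-1,1))]
        q_=(proj(s,P)-[x,y]+.5)*k; cv2.polylines(im,[np.int32(q_)],True,(0,0,255) if dz==0 else (0,255,255),1)
    cv2.imwrite(name,im)
E
python3 - <<'E'
from bar import *
S=pickle.load(open("s0.pkl","rb"))
for i,a in enumerate((.49,.7)):
    bar(S["top"],f"a{i}.png",a,.062,385,200,40,50,10)
    bar(S["scene"],f"b{i}.png",a,.062,232,295,50,50,8)
I=[cv2.imread(f) for f in("a0.png","a1.png")]; J=[cv2.imread(f) for f in("b0.png","b1.png")]
cv2.imwrite("pics/ga.png",np.hstack(I)); cv2.imwrite("pics/gb.png",np.hstack(J))
E
```

View pics/ga.png

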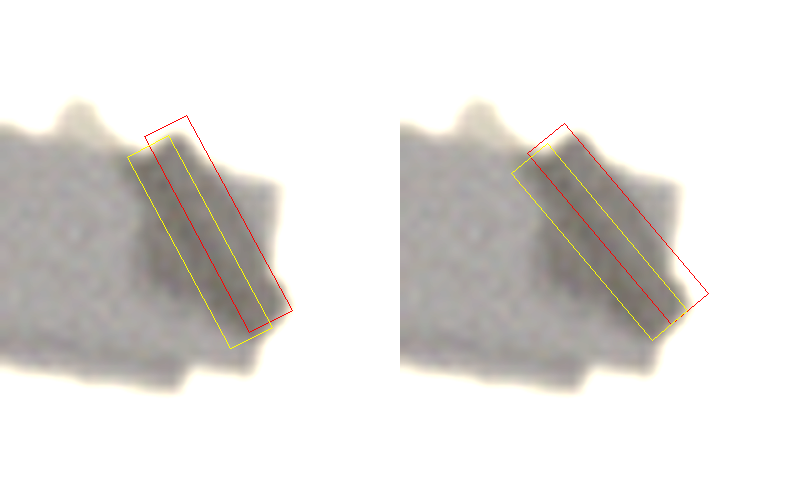

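View pics/gb.png

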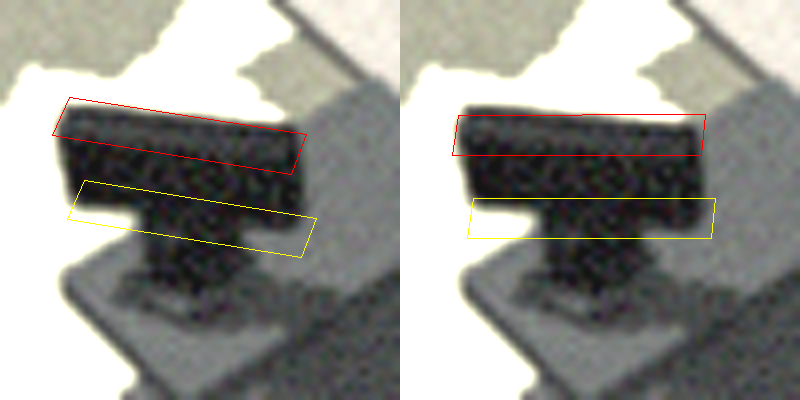

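```bash
python3 - <<'E'
from bar import *
S=pickle.load(open("s0.pkl","rb"))
c0=W(0,-.3,.062); print(c0)
for i,(a,c) in enumerate(((.57,c0+[-.0015,.0025,0]),(.6,c0+[-.003,.0025,.00]))):
    bar(S["top"],f"a{i}.png",a,.062,385,200,40,50,10,c)
    bar(S["scene"],f"b{i}.png",a,.062,232,295,50,50,8,c)
I=[cv2.imread(f) for f in("a0.png","a1.png")]; J=[cv2.resize(cv2.imread(f),None,fx=1,fy=1) for f in("b0.png","b1.png")]
A=np.hstack(I)[60:440]; B=np.hstack(J)[60:280]
cv2.imwrite("pics/gc.png",np.vstack([A,B]))
E
```

```text
[ 0.50665215 -0.26845983  0.12865008]
```

View pics/gc.png

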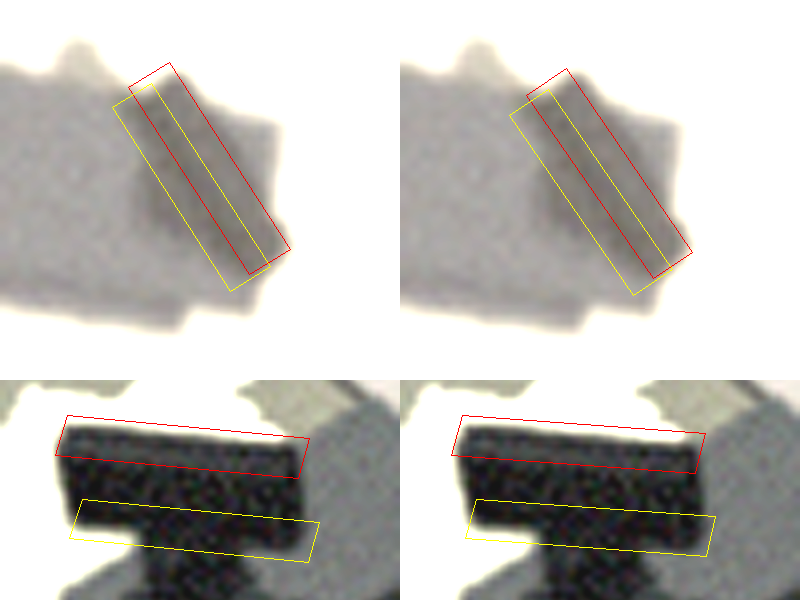

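```bash
python3 - <<'E'
from m import *
c=np.array([.5042,-.267,.127]); a=.585-np.pi/2
r.set_gripper(.6)
r.line_to([c[0],c[1],.185],rate=.2,frame=ori(a))
print(r.line_to([c[0],c[1],.101],rate=.08,contact_N=6))
print(r.state()["eef_pos"].round(4),r.state()["contact_force"].round(2))
r.set_gripper(0.0,25)
print(r.state()["width"]*92,r.state()["contact_force"].round(2),r.state()["moment"].round(3),r.state()["time_s"])
for n in("scene",):
    s=r.snapshot(n)
    crop(s,200,250,120,90,6,f"pics/p5{n}.png")
s=r.snapshot("top"); crop(s,275,222,80,35,10,"pics/l0.png")
E
```

```text
False
[ 0.5046 -0.2671  0.1015] [ 0.79  0.54 -0.7 ]
14.451993142310096 [ 10.46 -11.13 -10.2 ] [-2.102 -1.744 -0.234] 23.0083
```

View pics/p5scene.png

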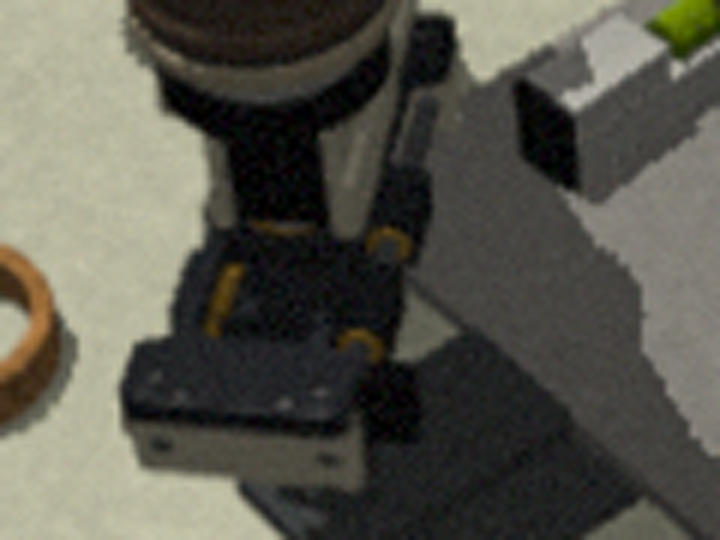

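View pics/l0.png

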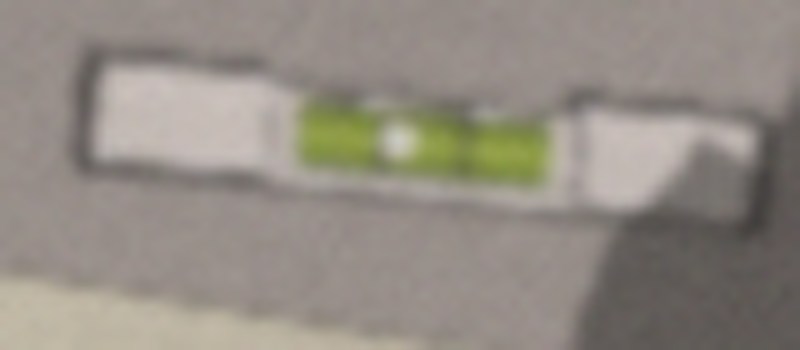

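```bash
python3 - <<'E'
from m import *
p=r.state()["eef_pos"]; j=np.array([np.cos(.585-np.pi/2),np.sin(.585-np.pi/2),0])
print(p.round(4),r.state()["contact_force"].round(2))
for k in(.001,.002):
    r.line_to(list(np.array([.5042,-.267,.101])+j*k),rate=.02)
    print(k,r.state()["eef_pos"].round(4),r.state()["contact_force"].round(2),r.state()["moment"].round(2))
E
```

```text
[ 0.5065 -0.2705  0.1013] [  9.13 -11.35 -10.54]
0.001 [ 0.5065 -0.2705  0.1012] [ 7.54 -8.08 -7.36] [-1.58 -1.27 -0.18]
0.002 [ 0.5066 -0.2706  0.1012] [ 5.11 -5.79 -5.2 ] [-1.04 -0.87 -0.18]
```

```bash
python3 - <<'E'
from m import *
c=np.array([.5069,-.2703]); a0=.585-np.pi/2
for k in(0,.15,.3,.45):
    r.line_to([*c,.101+.009*k],rate=.03,frame=ori(a0-k))
    st=r.state(); print(k,st["eef_pos"].round(4),st["contact_force"].round(2),st["moment"].round(2),st["time_s"])
r.pause(1.0)
s=r.snapshot("top"); crop(s,275,222,80,35,10,"pics/l1.png")
E
```

```text
0 [ 0.5066 -0.2706  0.101 ] [-1.1  -1.46  2.26] [-0.08  0.47 -0.01] 23.8583
0.15 [ 0.5067 -0.2703  0.1024] [-1.81 -1.34  2.07] [ 0.06  0.68 -0.06] 24.1583
0.3 [ 0.5066 -0.2701  0.1038] [-3.27  0.04  5.94] [ 0.3   0.91 -0.11] 24.4583
0.45 [ 0.5066 -0.2698  0.1051] [-3.4   1.15  5.99] [ 0.41  1.02 -0.07] 24.7583
```

View pics/l1.png

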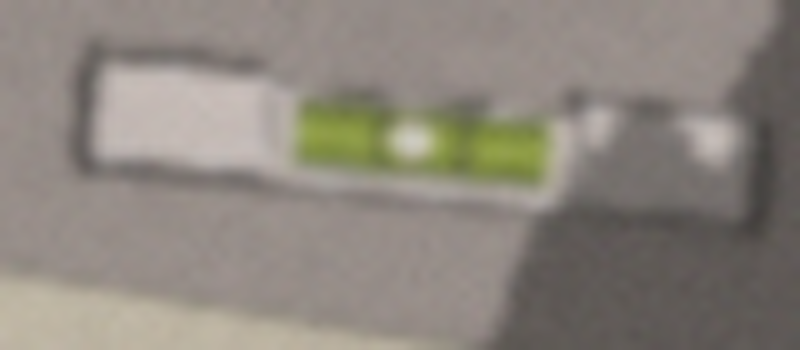

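```bash
cat > bub.py <<'E'
from h import *
def bub(r,n=6,save=None):
    im=np.mean([r.snapshot("top")["img"].astype(float) for _ in range(n)],0)
    c=im[222:257,275:355]; k=cv2.resize(c,None,fx=10,fy=10,interpolation=cv2.INTER_CUBIC)
    if save: cv2.imwrite(save,np.clip(k,0,255).astype(np.uint8))
    # axis through (300,132)-(548,152)
    x=np.arange(300,550); prof=[]
    for xi in x:
        y=132+(xi-300)*20/248; prof.append(k[int(y)-22:int(y)+22,xi].mean(0))
    prof=np.array(prof)
    b=prof[:,0]; b2=np.clip(b-np.percentile(b,60),0,None); m=(x>345)&(x<500)
    i=np.argmax(np.where(m,b,0)); w=(abs(x-x[i])<32)
    bc=(x[w]*b2[w]).sum()/b2[w].sum()
    return bc,x,prof
E
python3 - <<'E'
from cell import r
from bub import *
bc,x,p=bub(r,6,"pics/l2.png"); print(bc, r.state()["contact_force"].round(2),r.state()["moment"].round(2))
for i in range(0,250,5): print(x[i],p[i].round(0).astype(int),end="; ")
E
```

```text
411.5515496161966 [-3.95  0.74  6.97] [ 0.46  1.02 -0.05]
300 [109 157 152]; 305 [ 88 151 142]; 310 [ 75 148 137]; 315 [ 69 147 135]; 320 [ 68 147 134]; 325 [ 68 146 134]; 330 [ 68 146 133]; 335 [ 68 145 132]; 340 [ 67 145 132]; 345 [ 67 145 132]; 350 [ 67 145 132]; 355 [ 67 145 132]; 360 [ 67 144 132]; 365 [ 68 141 129]; 370 [ 67 135 124]; 375 [ 70 130 121]; 380 [ 75 130 122]; 385 [ 89 137 131]; 390 [105 149 145]; 395 [125 163 160]; 400 [142 172 171]; 405 [154 178 178]; 410 [161 181 182]; 415 [158 180 181]; 420 [152 177 178]; 425 [136 172 170]; 430 [118 165 161]; 435 [ 98 156 149]; 440 [ 83 150 140]; 445 [ 73 143 132]; 450 [ 68 136 125]; 455 [ 66 130 120]; 460 [ 66 125 116]; 465 [ 67 124 115]; 470 [ 66 127 118]; 475 [ 67 135 124]; 480 [ 67 140 129]; 485 [ 68 145 133]; 490 [ 69 148 135]; 495 [ 70 148 135]; 500 [ 70 148 135]; 505 [ 69 147 135]; 510 [ 69 147 134]; 515 [ 69 146 134]; 520 [ 68 145 133]; 525 [ 68 145 133]; 530 [ 69 145 133]; 535 [ 76 148 137]; 540 [ 88 152 143]; 545 [108 159 153];
```

View pics/l2.png

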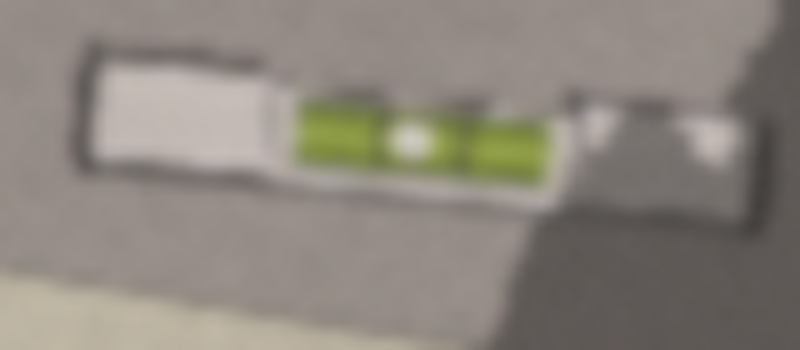

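```bash
python3 - <<'E'
from m import *
from bub import bub
c=np.array([.5066,-.2698]); a0=.585-np.pi/2
for k in(.55,.65,.7):
    r.line_to([*c,.101+.0085*k],rate=.03,frame=ori(a0-k))
    st=r.state(); print(k,st["eef_pos"].round(4),st["contact_force"].round(2),st["moment"].round(2),st["time_s"])
r.pause(1.2)
bc,x,p=bub(r,6,"pics/l3.png"); print(bc); print([(int(x[i]),int(p[i,1])) for i in range(60,190,4)])
st=r.state(); Rt=Ro.from_euler("xyz",st["tool_rot"]).as_matrix(); print(np.arctan2(Rt[1,2],Rt[0,2])-a0,st["moment"])
E
```

```text
0.55 [ 0.5067 -0.2696  0.106 ] [-2.19 -0.22  7.08] [ 0.27  0.91 -0.07] 26.3583
0.65 [ 0.5067 -0.2695  0.1069] [-3.46 -0.05  8.66] [ 0.36  1.01 -0.  ] 26.6083
0.7 [ 0.5067 -0.2694  0.1074] [-3.62  1.8   9.57] [0.41 1.05 0.01] 26.8583
420.5547325961665
[(360, 145), (364, 142), (368, 136), (372, 130), (376, 125), (380, 123), (384, 126), (388, 133), (392, 142), (396, 152), (400, 159), (404, 164), (408, 170), (412, 172), (416, 175), (420, 177), (424, 176), (428, 175), (432, 172), (436, 166), (440, 161), (444, 154), (448, 144), (452, 136), (456, 128), (460, 124), (464, 124), (468, 126), (472, 131), (476, 138), (480, 142), (484, 145), (488, 147)]
-0.6937232675286886 [ 0.44102841  1.08414196 -0.0368792 ]
```

View pics/l3.png

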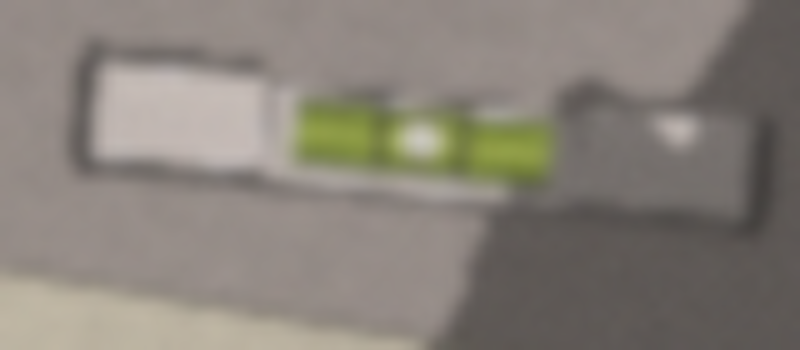

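The lines sit at 380 and 462 (mid 421) and the bubble is at 420.5, so it is centred. I'll release the grip and check again.

```bash
python3 - <<'E'
from m import *
from bub import bub
r.set_gripper(.5); p=r.state()["eef_pos"]
r.line_to([p[0],p[1],.20],rate=.12)
r.pause(.5)
bc,x,p=bub(r,6,"pics/l4.png"); print(bc); print([(int(x[i]),int(p[i,1])) for i in list(range(68,92,3))+list(range(150,180,3))])
print(r.state()["contact_force"].round(2),r.state()["time_s"])
crop(r.snapshot("scene"),230,180,240,180,3.3,"pics/p6.png")
s=r.snapshot("top"); crop(s,220,150,200,125,4,"pics/p6t.png")
E
```

```text
420.44581994750655
[(368, 137), (371, 132), (374, 128), (377, 125), (380, 125), (383, 127), (386, 131), (389, 137), (450, 141), (453, 135), (456, 129), (459, 125), (462, 124), (465, 124), (468, 127), (471, 131), (474, 136), (477, 140)]
[ 0.73  0.16 -0.71] 30.8
```

View pics/p6.png

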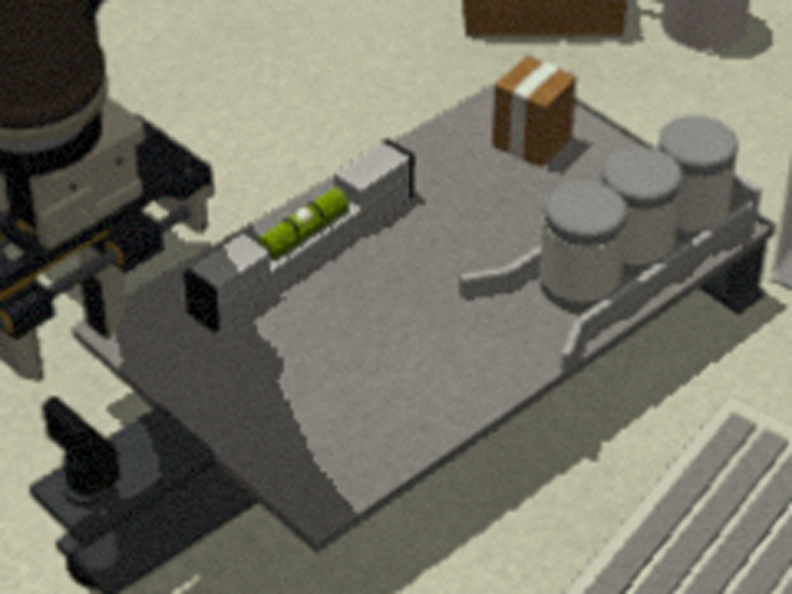

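View pics/l4.png

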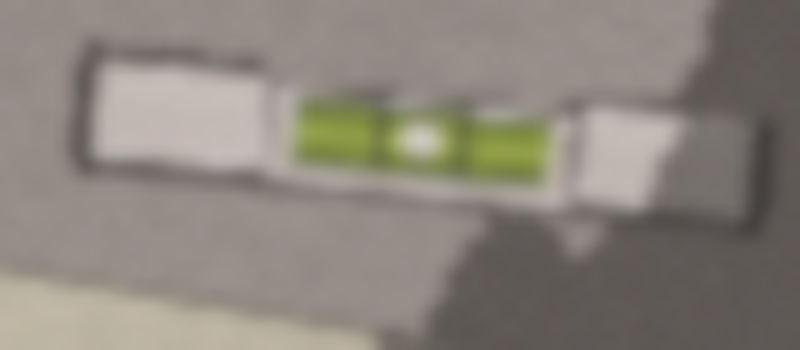

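Bubble 420.5 against a line mid of 421 after release, and the cans are still in file. Next I'll press on the level's +y block (press_b), the one nearer the hinge.

```bash
python3 - <<'E'
from m import *
s=r.snapshot("top")
Tc=lambda P:((np.array(P,float)+.5)/10-.5)+[275,222]
e=onz(s,Tc([(85,115),(765,172)]),.115); print("ends",e.round(4),np.linalg.norm(e[0]-e[1]))
mid=e.mean(0); d=(e[0]-e[1])/np.linalg.norm(e[0]-e[1]); pb=mid+d*.0725
print("mid",mid.round(4),"pb",pb.round(4),"blockpix",onz(s,Tc([(183,122)]),.115).round(4))
ang=np.arctan2(d[1],d[0])
opts=best([pb[0],pb[1],.14],ang)
for t in opts: print(round(t[1],3),np.round(t[2],2))
np.save("pb.npy",np.r_[pb,ang])
S0=r.state(); print(S0["joint_positions"].round(2))
E
```

```text
ends [[ 0.4701  0.0852  0.115 ]
 [ 0.4568 -0.1106  0.115 ]] 0.1962013973441259
mid [ 0.4635 -0.0127  0.115 ] pb [0.4683 0.0597 0.115 ] blockpix [[0.4685 0.0569 0.115 ]]
1.503 [ 0.55  0.5  -1.06  1.98  0.54  0.97  0.73]
4.645 [-0.12  0.3  -0.15  2.03  0.06  0.81 -1.94]
-1.638 [-0.12  0.3  -0.15  2.03  0.06  0.81 -1.94]
[ 0.39  0.38  0.01  1.74 -0.    1.03 -1.29]
```

```bash
python3 - <<'E'
from m import *
pb=np.load("pb.npy"); a=pb[3]-np.pi
r.set_gripper(0.0,10)
r.line_to([pb[0],pb[1]-.001,.20],rate=.2,frame=ori(a))
r.line_to([pb[0],pb[1]-.001,.135],rate=.12)
r.pause(.3); print(r.state()["eef_pos"].round(4),r.state()["contact_force"].round(2),r.state()["width"],r.state()["time_s"])
crop(r.snapshot("scene"),270,190,120,90,6,"pics/p7.png")
E
```

```text
[0.4687 0.0587 0.1355] [0.31 0.1  0.6 ] 0.0065166189812125635 34.6083
```

View pics/p7.png

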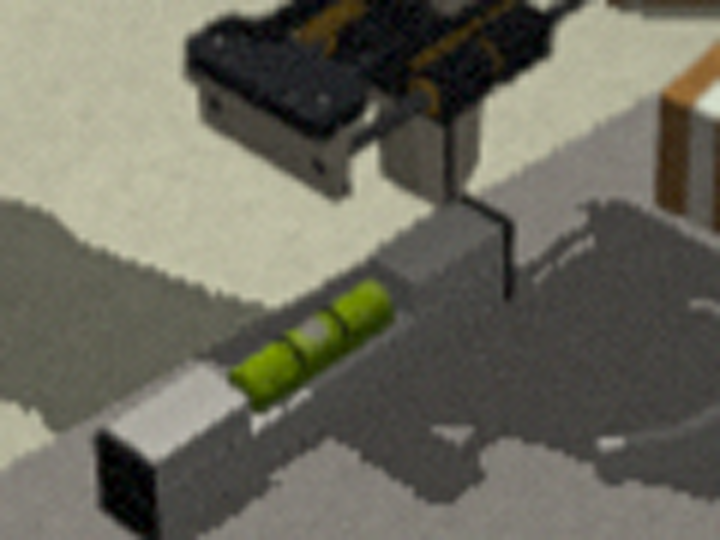

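```bash
python3 - <<'E'
from m import *
pb=np.load("pb.npy"); x,y=pb[0],pb[1]-.001
f0=r.state()["contact_force"]
print(r.line_to([x,y,.105],rate=.015,contact_N=3))
r.pause(.2)
p=r.state()["eef_pos"]; print(p.round(4),(r.state()["contact_force"]-f0).round(2))
z=p[2]
for i in range(14):
    f=np.mean([ (r.pause(.05),r.state()["contact_force"]-f0)[1] for _ in range(4)],0)
    print(round(z,4),f.round(2))
    if f[2]>9: break
    z-=.0005; r.line_to([x,y,z],rate=.01)
print(r.state()["eef_pos"].round(4),r.state()["time_s"])
E
```

```text
True
[0.4684 0.0586 0.1151] [-1.47  0.27  6.64]
0.1151 [-1.47 -0.16  6.62]
0.1146 [-3.23 -0.29  8.67]
0.1141 [-5.48 -1.43 15.95]
[0.4685 0.0586 0.1151] 37.2333
```

```bash
python3 - <<'E'
from m import *
pb=np.load("pb.npy"); x,y=pb[0],pb[1]-.001
for dx,z in((0,.1145),(-.0005,.1145)):
    r.line_to([x+dx,y,z],rate=.01); r.pause(.3)
    print(dx,z,r.state()["contact_force"].round(2),r.state()["eef_pos"].round(4))
r.pause(1)
print(r.state()["contact_force"].round(2),r.state()["time_s"])
crop(r.snapshot("scene"),270,190,120,90,6,"pics/p8.png")
crop(r.snapshot("scene"),230,180,240,180,3.3,"pics/p8b.png")
crop(r.snapshot("top"),220,150,200,125,4,"pics/p8t.png")
E
```

```text
0 0.1145 [-2.72 -0.88 10.54] [0.4684 0.0586 0.1151]
-0.0005 0.1145 [-2.56 -1.32  8.9 ] [0.4684 0.0587 0.1151]
[-2.68 -1.28  9.11] 39.3333
```

View pics/p8.png

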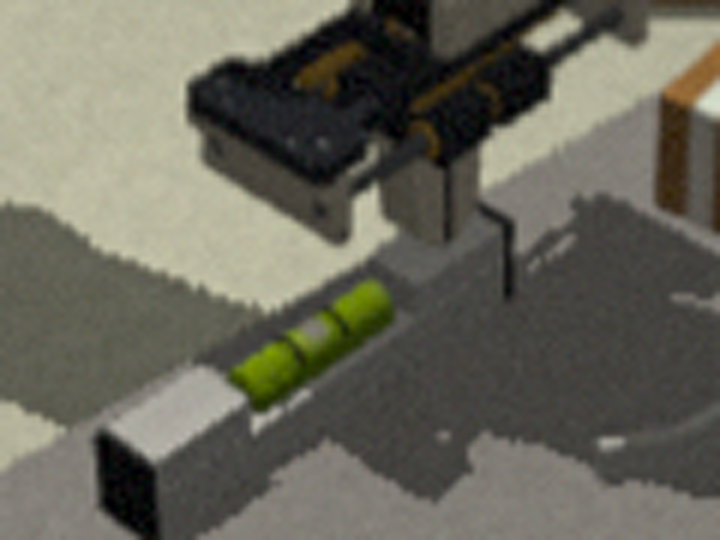

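View pics/p8b.png

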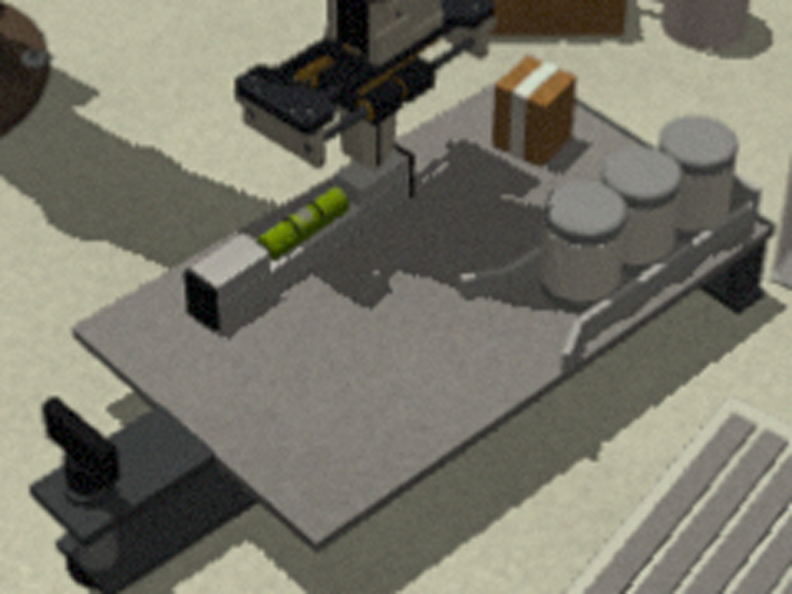

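View pics/p8t.png

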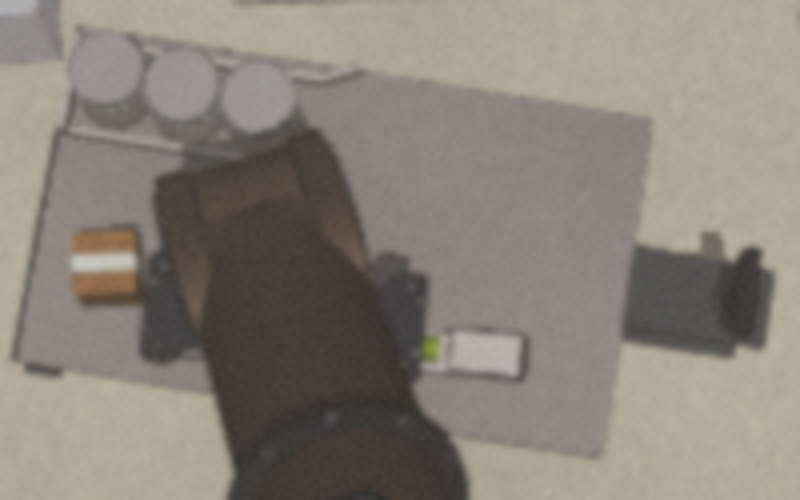

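The fingers stand on the level's +y block with a steady force of about 9 N. The bubble, at crop (315,330), sits between its lines at 293 and 338. The cans are in file and the carton is untouched, so I'm handing in.

```bash
python3 -c "
from cell import r
print(r.state()['contact_force'].round(2),r.state()['time_s']); print(r.hand_in())"
```

```text
[-1.88 -0.15  9.11] 39.4833
the job is handed in; nothing more can be done
None
```

I handed the job in at 39.5 s with the arm still pressing on the spirit level; no verdict was reported.

- **Cans:** I pushed can_a and then can_b into the lane behind can_home with the fingers partly open. The picture taken before turning the foot put them at deck y of about 122, 67 and 179 mm. Their deck x was 77 to 82 mm, and all three stood upright. They were still in file in the last pictures.
- **Levelling foot:** I turned the grip about 0.7 rad clockwise. After I let go, the bubble was within about 0.2 mm of mid-vial in the top view. That top-view reading was not possible during the press because the arm was in the way.
- **Press:** The closed fingers rest on the level's +y end block with a steady 9 N or so. It reached about 16 N for a moment before I eased off, still under the 20 N the deck can hold. The scene camera showed the bubble still between its lines.
- **Bystanders:** The carton looked unmoved in the last pictures. The arm did not touch the things on the table as far as I saw, but I did not measure them again.
- **Disagreements:**
  - The deck fit gave a starting tilt of 0.016 rad, about 0.88 rad of turn, while the bubble suggested about 0.65. The bubble proved right.
  - My first estimate of the grip's position was about 4 mm off. Closing on it pulled sideways with about 15 N until I shifted the gripper.

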